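Nest the steel glue cups

ROBOT

A 6-joint arm with a two-finger parallel gripper is mounted at the origin on the work surface. World frame = base frame: x ahead of the robot, y to its left, z up, the work surface at z = 0. Lengths are in m, angles in rad, forces in N, time in s.
With the tool pointing down it reaches from about 0.3 to 0.775 m from the base axis. Payload 14.6 kg.
Tool frame: the origin (TCP) lies on the centre line of the jaws, within the pads' length; the fingertips stand 19 mm ahead of it and the grasp point (between the pads) is the TCP; z points along the fingers, y is the direction in which the jaws open and shut (so a half turn about z gives the same grasp; the last joint's range is limited). The gripper opens to 94 mm and grips with 3 to 60 N. Pads are 16 mm wide; open, the fingers measure 119 mm over their backs; the gripper's body (75 mm by 177 mm) begins 78 mm behind the grasp point.
Start: joints at [1.074, 0.3, 1.521, -0, 1.321, -0.067], TCP at [0.229, 0.5, 0.224] pointing down, gripper open.
Joint ranges: [-3.03, 3.03], [-0.79, 2.21], [0.23, 2.52], [-1.04, 4.18], [0, 3.07], [-2.55, 2.55]. Speed limits (rad/s): [2.22, 2.22, 2.57, 3.14, 3.14, 3.14].

INTERFACE

Orientations are given as [roll, pitch, yaw] about the fixed x, y, z axes, in that order (R = Rz(yaw) Ry(pitch) Rx(roll)).
In Python, from station import ctrl gives the robot as it stands. The module is installed in compiled form; this text tells all that it offers.
- The arm moves only by the shell command python3 -m creep 'ROWS' [FORCE]. ROWS is a JSON object of lists of equal length, an entry for each row: "translation": the shift along the world's x, y, z in mm, a list of three; "yaw": the turn about the world's z in rad; "gripper": the closure in counts, from 0 (fully open) to 255 (shut). A call has 1 to 5 rows; each row is the pose to reach, as a shift and turn from the pose measured when the call began; what a row does not reach only later rows make up. A row lasts 1/12 s, in which the tool goes at most 41.7 mm and 7.16 degrees, less where a joint would pass 70% of its speed; a pose out of reach is approached as far as the arm can. A call with a gripper value outside its range is refused whole. The fingers move at their own pace and stop on an object; FORCE is the grip in N (left out, the last holds). Time passes only in rows, so rows that repeat a pose let the fingers close. It gives the time, the measured TCP pose, the force and the opening at its end, in the units of the state.
- ctrl.get_obs(): the state, without advancing time (a new reading comes with each control period).
- ctrl.camera(name): name is "scene" or "top" or "wrist"; returns a dict with "pixels" (384x512x3 uint8, red, green, blue), "depth" (384x512 float32, m along the optical axis (not along the pixel's ray), 0 where there is no reading), "fx", "fy", "cx", "cy" (pixels), "R" (3x3) and "t" (3): a world point X has camera coordinates R X + t; the wrist camera has in their place "tool_from_camera" (4x4, takes a point from camera to tool coordinates, whose origin is the TCP and whose axes are the flange's). Camera axes: x right, y down, z forward; pixel columns grow to the right and rows downward; lengths in m; the calibration is good to about 2 mm. A picture is of the moment at which its call begins: read the wrist's pose just before it.
- ctrl.hand_in(): hands the job in, once; it reports no verdict.
The state is a dict: "time_s": time; "qpos": joint angles; "joint_vel": joint speeds; "tau": joint torques, N m; "ee_pos": TCP position; "eef_rot": TCP orientation; "force": force on the tool from outside, world axes, zero at the start; "moment": the same for the moment, N m; "grip_width": finger opening in m.
Only numpy, scipy, OpenCV 4.12 (cv2) and the standard library are available. Lean on these libraries where they do the work, as an engineer would, in place of code of your own. Each camera call takes 0.05 s, during which the arm holds its last target. There are 200 camera calls.

TASK

Stack the clean glue-mixing cups: put both collared steel cups that stand loose on the bench into the matching cup that stands in the cedar holder board, so that all three are fully nested in one upright stack in the holder. Leave the straight-sided tin standing where it is.

Things in the scene. Friction and masses are not known exactly. Their poses are not given: they have to be found in the camera images.
- cup_a_mid (a point): a loose, open steel stacking cup upright on the bench, 84 mm tall, about 120 g: tapered body 32 mm across at the foot, 48 mm at 50 mm up; above that a wider straight collar, 34 mm high, 60 mm outside, 55 mm inside. Point on its axis half-way up, 42 mm from foot and rim; z is its axis, upward. Either loose cup may go in first.
- cup_b_mid (a point): the other loose cup upright on the bench, identical to cup_a; point on its axis half-way up, 42 mm from foot and rim; z is its axis, upward.
- cup_base_mid (a point): an identical cup, standing upright and loose in a shallow well (12 mm deep, 40 mm wide) in a fixed cedar board 130 x 150 x 24 mm, foot 12 mm above the bench; same half-way point. A cup lowered in rests with its collar on this rim, 34 mm higher than this cup, its whole 34 mm collar still showing, side play about 3 mm; the next sits 34 mm higher again.
- tin_mid (a point): bystander: straight-sided open steel tin, 60 mm across all the way up (no collar), 90 mm tall; point on its axis half-way up. Not listed: a white glue bottle (54 mm across, 135 mm tall) and a cedar offcut (30 mm high). Loose cups, tin and bottle may swap places; all, and the holder's cup, have centres at least 0.10 m apart.

How it is judged:
At the end, for the whole second after the job is handed in: One loose cup sits 34 mm (within 8) above the holder's cup, axes within 12 mm; the other 68 mm (within 8) above it, axes within 24 mm; all three slower than 20 mm/s and upright within 0.17 rad (about 10 degrees), the bottom cup within 20 mm of its start (((horizontal distance between cup_a_mid and cup_base_mid below 0.012 m and z of cup_a_mid in the frame of cup_base_mid between 0.026 and 0.042 m and horizontal distance between cup_b_mid and cup_base_mid below 0.024 m and z of cup_b_mid in the frame of cup_base_mid between 0.06 and 0.076 m) or (horizontal distance between cup_b_mid and cup_base_mid below 0.012 m and z of cup_b_mid in the frame of cup_base_mid between 0.026 and 0.042 m and horizontal distance between cup_a_mid and cup_base_mid below 0.024 m and z of cup_a_mid in the frame of cup_base_mid between 0.06 and 0.076 m)) and distance of cup_base_mid from where it was at the start of the episode below 0.02 m and angle between each of cup_a_mid, cup_b_mid, cup_base_mid's own z axis and vertical below 0.17 rad and linear speed of each of cup_a, cup_b, cup_base below 0.02 m/s); the robot touches nothing.
It fails at once if the straight-sided tin is pushed more than 40 mm from its place or knocked over (distance of tin_mid from where it was at the start of the episode above 0.04 m or angle between tin_mid's own z axis and vertical above 0.6 rad).
It also fails if it takes over 54 s, if anything falls off the work surface, if the arm or the gripper's body presses on something with over 40 N, if the wrist force passes 120 N, or if a joint passes its speed limit or range.

## Working session

There is one attempt and no reset: what is moved stays moved. The work goes in short steps, Python scripts to look and compute and a shell command to move; the robot and the scene stay as the last step left them, time stands still between calls to the robot, and variables do not carry over. Pictures are saved under pics/ and viewed, about 8 in all and at most 12, crops included, and the job is handed in when it is done.

```bash
mkdir -p pics; ls
cat > h.py <<'E'
import numpy as np, cv2
from station import ctrl
from scipy.spatial.transform import Rotation as Ro
def cloud(c):
    v,u=np.mgrid[0:384,0:512]; d=c["depth"].astype(float)
    P=np.stack([(u-c["cx"])/c["fx"]*d,(v-c["cy"])/c["fy"]*d,d],-1)
    if "R" in c: return (P-np.array(c["t"]))@np.array(c["R"])
    T=np.array(c["tool_from_camera"]); o=c["obs"]
    P=P@T[:3,:3].T+T[:3,3]
    return P@Ro.from_euler('xyz',o["eef_rot"]).as_matrix().T+np.array(o["ee_pos"])
def cam(n):
    o=ctrl.get_obs(); c=dict(ctrl.camera(n)); c["obs"]=o; return c
E
python3 - <<'E'
from h import *
o=ctrl.get_obs(); print(o)
ims=[]
for n in ("scene","top"):
    c=cam(n); ims.append(c["pixels"]); P=cloud(c)
    if n=="top":
        print(c["R"],c["t"],c["fx"])
        m=((P[...,2]>.04)&(P[...,2]<.2)&(c["depth"]>0)).astype(np.uint8)
        k,l,s,ce=cv2.connectedComponentsWithStats(m)
        for i in range(1,k):
            if s[i,4]>60:
                q=P[l==i]; print(ce[i].round(),s[i],np.percentile(q,[2,50,98],axis=0).round(3).tolist())
cv2.imwrite("pics/1.png",cv2.cvtColor(cv2.resize(np.hstack(ims),(800,300)),cv2.COLOR_RGB2BGR))
cv2.imwrite("pics/2.png",cv2.cvtColor(ims[1],cv2.COLOR_RGB2BGR))
E
```

```text
pics
{'time_s': 0.0, 'qpos': array([ 1.07443038e+00,  3.00454131e-01,  1.52162633e+00,  3.21785138e-05,
        1.32069151e+00, -6.65987990e-02]), 'joint_vel': array([-0.00198643, -0.00110898, -0.00047466,  0.00075802, -0.00041401,
       -0.00088075]), 'tau': array([-7.22091572e-04, -5.31816244e+01, -3.52737486e+01,  7.07612699e-02,
        2.44102604e-02, -1.26536997e-04]), 'ee_pos': array([0.2290349 , 0.49976059, 0.22387648]), 'eef_rot': array([-3.14041802e+00, -1.09582321e-04,  2.71181746e+00]), 'force': array([-0.47724301,  0.16096407,  0.26685115]), 'moment': array([ 0.08535176,  0.01627387, -0.0030632 ]), 'grip_width': 0.09390517141173603}
[[-0.00198598 -0.99953032 -0.03058101]
 [-0.98359753  0.0074683  -0.18022245]
 [ 0.18036619  0.02972149 -0.98315038]] [0.01383295 0.53396688 0.80140145] 429.7455440588698
[368. 159.] [350 142  36  36 618] [[0.562, -0.237, 0.041], [0.593, -0.21, 0.071], [0.619, -0.179, 0.092]]
[155. 162.] [139 146  34  34 630] [[0.56, 0.175, 0.042], [0.595, 0.212, 0.065], [0.617, 0.233, 0.086]]
[270. 221.] [254 205  32  34 596] [[0.441, -0.045, 0.041], [0.477, -0.019, 0.066], [0.498, 0.009, 0.097]]
[385. 239.] [368 225  35  30 815] [[0.413, -0.249, 0.045], [0.435, -0.224, 0.094], [0.46, -0.208, 0.137]]
[119. 246.] [103 231  37  32 669] [[0.398, 0.236, 0.043], [0.427, 0.278, 0.064], [0.453, 0.293, 0.085]]
```

View pics/1.png

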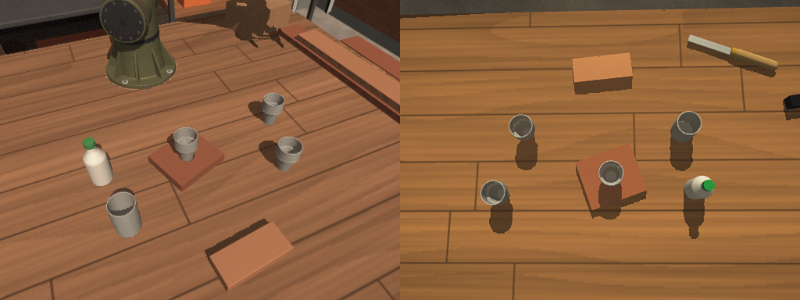

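The loose collared cups are at top-view left (about px 155,162 and 119,246 in the full image). The holder's cup is at (270,221), the straight tin at (368,159) and the bottle at (385,239). Next I measure the rim centres.

```bash
cat >> h.py <<'E'
def rim(P,dep,xy,zr,rad=.045):
    m=(dep>0)&(abs(P[...,2]-zr)<.005)&(np.hypot(P[...,0]-xy[0],P[...,1]-xy[1])<rad)
    q=P[m]; 
    if len(q)<8: return None
    (c,r)=cv2.minEnclosingCircle(q[:,:2].astype(np.float32))
    A=np.c_[2*q[:,:2],np.ones(len(q))]; s=np.linalg.lstsq(A,(q[:,:2]**2).sum(1),rcond=None)[0]
    return len(q),np.round(c,4),round(r,4),s[:2].round(4),round(np.sqrt(s[2]+s[0]**2+s[1]**2),4),q[:,2].mean().round(4)
E
python3 - <<'E'
from h import *
for n in("top","scene"):
    c=cam(n);P=cloud(c)
    for xy,z in(((.59,.205),.084),((.425,.265),.084),((.47,-.018),.096),((.59,-.208),.09)): print(n,rim(P,c["depth"],xy,z))
E
```

```text
top (158, array([0.5894, 0.2048]), 0.0303, array([0.5893, 0.2044]), np.float64(0.0286), np.float64(0.0833))
top (168, array([0.4261, 0.265 ]), 0.0301, array([0.4257, 0.2648]), np.float64(0.0286), np.float64(0.0833))
top (147, array([ 0.4701, -0.0182]), 0.03, array([ 0.4699, -0.0182]), np.float64(0.0284), np.float64(0.0956))
top (163, array([ 0.5917, -0.2088]), 0.0305, array([ 0.5913, -0.2085]), np.float64(0.0285), np.float64(0.0892))
scene (149, array([0.5914, 0.2059]), 0.031, array([0.5913, 0.2056]), np.float64(0.0284), np.float64(0.0813))
scene (105, array([0.4262, 0.2665]), 0.0309, array([0.4273, 0.2663]), np.float64(0.0286), np.float64(0.081))
scene (148, array([ 0.4712, -0.0166]), 0.0306, array([ 0.4715, -0.0169]), np.float64(0.0286), np.float64(0.0933))
scene (231, array([ 0.5927, -0.2069]), 0.0306, array([ 0.5929, -0.2073]), np.float64(0.0285), np.float64(0.0877))
```

```bash
python3 -m creep '{"translation":[[32,-38,0],[66,-78,0],[98,-117,0],[130,-155,0],[150,-180,0]],"yaw":[0,0,0,0,0],"gripper":[0,0,0,0,0]}' 20
python3 -m creep '{"translation":[[24,-27,0],[47,-54,0],[47,-54,0],[47,-54,0]],"yaw":[0,0,0,0],"gripper":[0,0,0,0]}'
python3 - <<'E'
from h import *
c=cam("wrist");P=cloud(c);print(c["obs"]["ee_pos"],c["obs"]["eef_rot"],rim(P,c["depth"],(.4265,.2655),.084),rim(P,c["depth"],(.590,.205),.084))
cv2.imwrite("pics/3.png",cv2.cvtColor(c["pixels"],cv2.COLOR_RGB2BGR))
E
```

```text
time_s: 0.62
ee_pos: [0.3634, 0.3383, 0.2241]
eef_rot: [-3.141, -0.0, 2.712]
force: [0.1, 0.9, -0.1]
grip_width: 0.0942
time_s: 0.95
ee_pos: [0.4111, 0.2832, 0.224]
eef_rot: [-3.141, -0.0, 2.709]
force: [-0.3, 0.5, -0.9]
grip_width: 0.0937
[0.41111221 0.28321445 0.22396824] [-3.14070949e+00 -2.74299768e-04  2.70921054e+00] (626, array([0.4261, 0.268 ]), 0.0301, array([0.4258, 0.2682]), np.float64(0.0284), np.float64(0.0836)) (384, array([0.589 , 0.2076]), 0.0298, array([0.5891, 0.2076]), np.float64(0.0283), np.float64(0.083))
```

View pics/3.png

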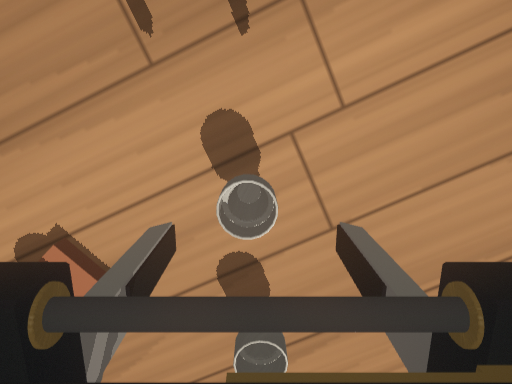

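The wrist view shows the near cup's rim centred at px (247,209) and the other cup at (260,360). The rim measures (0.426, 0.267), within about 2 mm of the other views. I go down and grip its collar.

```bash
python3 -m creep '{"translation":[[15,-16,-20],[15,-16,-50],[15,-16,-80],[15,-16,-105],[15,-16,-105]],"yaw":[0,0,0,0,0],"gripper":[0,0,0,0,0]}' 20
python3 -m creep '{"translation":[[0,0,-20],[0,0,-40],[0,0,-47],[0,0,-47],[0,0,-47]],"yaw":[0,0,0,0,0],"gripper":[0,0,0,0,0]}'
```

```text
time_s: 1.42
ee_pos: [0.4227, 0.2682, 0.1147]
eef_rot: [-3.135, -0.005, 2.713]
force: [-0.3, 0.4, -0.3]
grip_width: 0.094
time_s: 1.83
ee_pos: [0.4229, 0.269, 0.069]
eef_rot: [-3.136, -0.004, 2.713]
force: [0.2, -0.1, 1.3]
grip_width: 0.0943
```

```bash
python3 -m creep '{"translation":[[4,-2,3],[4,-2,3],[4,-2,3],[4,-2,3],[4,-2,3]],"yaw":[0,0,0,0,0],"gripper":[0,0,110,255,255]}' 20
python3 -m creep '{"translation":[[0,0,0],[0,0,0],[0,0,0],[0,0,0],[0,0,0]],"yaw":[0,0,0,0,0],"gripper":[255,255,255,255,255]}' 20
```

```text
time_s: 2.25
ee_pos: [0.427, 0.2669, 0.0723]
eef_rot: [-3.136, -0.004, 2.713]
force: [-0.2, 0.5, 0.2]
grip_width: 0.0774
time_s: 2.67
ee_pos: [0.427, 0.267, 0.0723]
eef_rot: [-3.136, -0.004, 2.713]
force: [-0.4, -0.3, 1.0]
grip_width: 0.0602
```

```bash
python3 -m creep '{"translation":[[0,0,20],[0,0,55],[0,0,90],[0,0,125],[0,0,140]],"yaw":[0,0,0,0,0],"gripper":[255,255,255,255,255]}'
python3 -m creep '{"translation":[[3,-25,10],[8,-60,20],[14,-95,20],[20,-130,20],[25,-160,20]],"yaw":[0,0,0,0,0],"gripper":[255,255,255,255,255]}'
python3 -m creep '{"translation":[[4,-32,0],[10,-64,0],[18,-95,0],[18,-105,0],[18,-105,0]],"yaw":[0,0,0,0,0],"gripper":[255,255,255,255,255]}'
python3 - <<'E'
from h import *
for n in("wrist","scene"):
    c=cam(n);P=cloud(c);print(n,c["obs"]["ee_pos"],c["obs"]["eef_rot"],rim(P,c["depth"],(.4705,-.018),.096),rim(P,c["depth"],c["obs"]["ee_pos"][:2],c["obs"]["ee_pos"][2]+.012))
    cv2.imwrite(f"pics/4{n}.png",cv2.cvtColor(c["pixels"],cv2.COLOR_RGB2BGR))
E
```

```text
time_s: 3.08
ee_pos: [0.4278, 0.2674, 0.2167]
eef_rot: [-3.14, -0.001, 2.713]
force: [0.8, -0.3, -1.2]
grip_width: 0.0603
time_s: 3.5
ee_pos: [0.4527, 0.1055, 0.2368]
eef_rot: [-3.14, -0.001, 2.713]
force: [-0.5, 0.6, -1.0]
grip_width: 0.0599
time_s: 3.92
ee_pos: [0.4707, -0.0013, 0.2366]
eef_rot: [-3.14, -0.001, 2.71]
force: [-0.5, -0.2, -1.0]
grip_width: 0.0601
wrist [ 0.47070511 -0.00132199  0.23656544] [-3.13994995e+00 -1.07061913e-03  2.71035812e+00] (301, array([ 0.4692, -0.0157]), 0.03, array([ 0.4701, -0.0154]), np.float64(0.0284), np.float64(0.0958)) (2536, array([0.4628, 0.0032]), 0.042, array([4.691e-01, 4.000e-04]), np.float64(0.0299), np.float64(0.2481))
scene [4.70566511e-01 3.72803141e-05 2.36612045e-01] [-3.14026543e+00 -1.19887411e-03  2.71132747e+00] (150, array([ 0.4715, -0.017 ]), 0.0308, array([ 0.4718, -0.017 ]), np.float64(0.0285), np.float64(0.0936)) (273, array([ 0.4789, -0.0031]), 0.0421, array([ 0.4726, -0.0005]), np.float64(0.0315), np.float64(0.2467))
```

View pics/4scene.png

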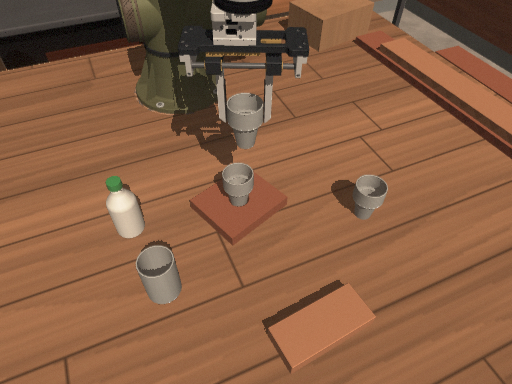

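The held cup hangs upright at px (245,120), just above the holder's cup at (238,180). It needs about 16.5 mm more in −y before I lower it.

```bash
python3 -m creep '{"translation":[[0,-17,0],[0,-17,-20],[0,-17,-45],[0,-17,-60],[0,-17,-60]],"yaw":[0,0,0,0,0],"gripper":[255,255,255,255,255]}'
python3 - <<'E'
from h import *
print(ctrl.get_obs()["ee_pos"])
E
python3 -m creep '{"translation":[[0,0,-12],[0,0,-24],[0,0,-36],[0,0,-45],[0,0,-45]],"yaw":[0,0,0,0,0],"gripper":[255,255,255,255,255]}'
```

```text
time_s: 4.43
ee_pos: [0.4691, -0.0147, 0.1739]
eef_rot: [-3.139, -0.006, 2.714]
force: [-1.1, 0.1, -1.5]
grip_width: 0.0599
[ 0.46911686 -0.01469646  0.17394288]
time_s: 4.85
ee_pos: [0.4687, -0.0139, 0.1282]
eef_rot: [-3.139, -0.007, 2.715]
force: [-0.5, -0.9, -1.4]
grip_width: 0.0601
```

```bash
python3 -m creep '{"translation":[[1,-2,0],[1,-2,-3],[1,-2,-5],[1,-2,-7],[1,-2,-8]],"yaw":[0,0,0,0,0],"gripper":[255,255,255,255,255]}'
python3 - <<'E'
from h import *
c=cam("scene");P=cloud(c);print(rim(P,c["depth"],(.4705,-.018),.096),ctrl.get_obs()["force"])
cv2.imwrite("pics/5.png",cv2.resize(cv2.cvtColor(c["pixels"][90:230,150:330],cv2.COLOR_RGB2BGR),None,fx=3,fy=3))
E
```

```text
time_s: 5.27
ee_pos: [0.4698, -0.0159, 0.1202]
eef_rot: [-3.139, -0.007, 2.715]
force: [-0.1, -0.5, -1.7]
grip_width: 0.0602
(245, array([ 0.4703, -0.0175]), 0.0322, array([ 0.4728, -0.0171]), np.float64(0.0271), np.float64(0.0966)) [ 0.58056185 -0.75298107 -0.33631886]
```

View pics/5.png

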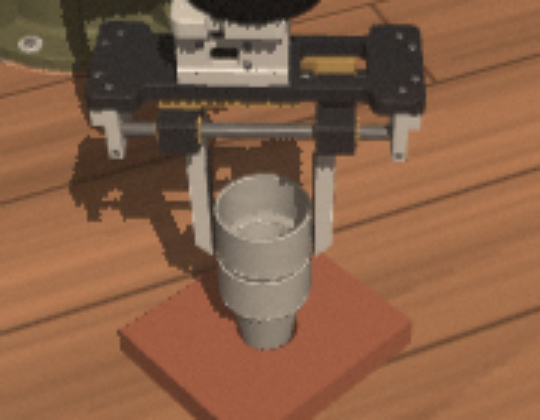

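The held cup is inside the holder's cup, almost seated. The seam shows at crop px (263,275). I lower the last 2 mm and release.

```bash
python3 -m creep '{"translation":[[0,0,-1],[0,0,-2],[0,0,-2],[0,0,-2],[0,0,-2]],"yaw":[0,0,0,0,0],"gripper":[255,255,255,255,255]}'
python3 -m creep '{"translation":[[0,0,0],[0,0,0],[0,0,0],[0,0,0],[0,0,0]],"yaw":[0,0,0,0,0],"gripper":[140,80,0,0,0]}'
python3 -m creep '{"translation":[[0,0,0],[0,0,10],[0,0,30],[0,0,60],[0,0,90]],"yaw":[0,0,0,0,0],"gripper":[0,0,0,0,0]}'
python3 - <<'E'
from h import *
for n in("top","scene"):
    c=cam(n);P=cloud(c)
    for xy,z in(((.4705,-.018),.096),((.4705,-.018),.130),((.59,.205),.084),((.592,-.208),.09)): print(n,rim(P,c["depth"],xy,z))
print(ctrl.get_obs()["ee_pos"])
E
```

```text
time_s: 5.73
ee_pos: [0.4698, -0.0159, 0.1182]
eef_rot: [-3.139, -0.007, 2.715]
force: [-0.4, 0.5, 2.7]
grip_width: 0.0603
time_s: 6.15
ee_pos: [0.4698, -0.0159, 0.1182]
eef_rot: [-3.139, -0.007, 2.715]
force: [-0.4, -0.5, 0.1]
grip_width: 0.0812
time_s: 6.57
ee_pos: [0.4693, -0.0159, 0.2097]
eef_rot: [-3.138, -0.008, 2.715]
force: [0.1, -1.4, -0.7]
grip_width: 0.0935
top (79, array([ 0.4602, -0.0129]), 0.0239, array([ 0.4664, -0.0156]), np.float64(0.0217), np.float64(0.0979))
top (59, array([ 0.4583, -0.013 ]), 0.0265, array([ 0.4678, -0.0167]), np.float64(0.0278), np.float64(0.1297))
top (157, array([0.5896, 0.2042]), 0.0304, array([0.5893, 0.2043]), np.float64(0.0285), np.float64(0.0832))
top (169, array([ 0.5915, -0.2081]), 0.0303, array([ 0.5912, -0.2085]), np.float64(0.0285), np.float64(0.089))
scene (275, array([ 0.4709, -0.0164]), 0.0311, array([ 0.4723, -0.0168]), np.float64(0.0274), np.float64(0.0961))
scene (165, array([ 0.4694, -0.015 ]), 0.0313, array([ 0.4701, -0.0157]), np.float64(0.0285), np.float64(0.1273))
scene (151, array([0.5914, 0.2065]), 0.0316, array([0.5915, 0.2055]), np.float64(0.0287), np.float64(0.0814))
scene (227, array([ 0.5921, -0.2069]), 0.0305, array([ 0.5928, -0.2073]), np.float64(0.0286), np.float64(0.0877))
[ 0.47137005 -0.0160653   0.21318466]
```

The first cup is seated: its rim is 33.7 mm above the holder cup's rim. Now the second cup.

```bash
python3 -m creep '{"translation":[[10,19,10],[28,52,10],[46,86,10],[64,119,10],[75,140,10]],"yaw":[0,0,0,0,0],"gripper":[0,0,0,0,0]}'
python3 -m creep '{"translation":[[18,33,0],[36,66,0],[44,82,-20],[44,82,-50],[44,82,-70]],"yaw":[0,0,0,0,0],"gripper":[0,0,0,0,0]}'
python3 - <<'E'
from h import *
c=cam("wrist");P=cloud(c);print(c["obs"]["ee_pos"],c["obs"]["eef_rot"],rim(P,c["depth"],(.590,.206),.084))
E
```

```text
time_s: 7.08
ee_pos: [0.5471, 0.1267, 0.2231]
eef_rot: [-3.141, -0.0, 2.716]
force: [-0.5, 0.4, -0.3]
grip_width: 0.0943
time_s: 7.5
ee_pos: [0.5905, 0.2097, 0.1503]
eef_rot: [-3.14, -0.002, 2.718]
force: [0.3, -0.1, -0.6]
grip_width: 0.0941
[0.59046268 0.20965991 0.15025636] [-3.13976447e+00 -1.85716545e-03  2.71782787e+00] (1106, array([0.5901, 0.2072]), 0.0302, array([0.5897, 0.2074]), np.float64(0.0284), np.float64(0.0835))
```

```bash
python3 -m creep '{"translation":[[0,-3,-10],[0,-3,-40],[0,-3,-65],[0,-3,-78],[0,-3,-78]],"yaw":[0,0,0,0,0],"gripper":[0,0,0,0,0]}'
python3 -m creep '{"translation":[[0,0,0],[0,0,0],[0,0,0],[0,0,0],[0,0,0]],"yaw":[0,0,0,0,0],"gripper":[110,255,255,255,255]}' 20
python3 -m creep '{"translation":[[0,0,0],[0,0,0],[0,0,0],[0,0,0],[0,0,0]],"yaw":[0,0,0,0,0],"gripper":[255,255,255,255,255]}' 20
```

```text
time_s: 7.97
ee_pos: [0.588, 0.2052, 0.0663]
eef_rot: [-3.133, -0.009, 2.717]
force: [0.2, -0.4, 0.0]
grip_width: 0.0942
time_s: 8.38
ee_pos: [0.5883, 0.2053, 0.0673]
eef_rot: [-3.134, -0.008, 2.717]
force: [0.2, -0.2, 0.5]
grip_width: 0.0641
time_s: 8.8
ee_pos: [0.5884, 0.2054, 0.0675]
eef_rot: [-3.134, -0.008, 2.717]
force: [-0.5, -0.3, 1.3]
grip_width: 0.0589
```

The grip is about 4 mm lower than planned, so the fingertips reach below the collar. I regrip higher.

```bash
python3 -m creep '{"translation":[[0,0,0],[0,0,0],[1,1,5],[1,1,5],[1,1,5]],"yaw":[0,0,0,0,0],"gripper":[60,60,60,60,60]}' 20
python3 -m creep '{"translation":[[0,0,0],[0,0,0],[0,0,0],[0,0,0],[0,0,0]],"yaw":[0,0,0,0,0],"gripper":[255,255,255,255,255]}' 20
python3 -m creep '{"translation":[[0,0,0],[0,0,0],[0,0,0],[0,0,0],[0,0,0]],"yaw":[0,0,0,0,0],"gripper":[255,255,255,255,255]}' 20
```

```text
time_s: 9.22
ee_pos: [0.5897, 0.2064, 0.0729]
eef_rot: [-3.135, -0.007, 2.717]
force: [-0.1, 1.1, 0.0]
grip_width: 0.072
time_s: 9.63
ee_pos: [0.5896, 0.2065, 0.0729]
eef_rot: [-3.135, -0.007, 2.717]
force: [0.1, 1.6, -0.6]
grip_width: 0.0585
time_s: 10.05
ee_pos: [0.5896, 0.2065, 0.0729]
eef_rot: [-3.135, -0.007, 2.717]
force: [-0.2, 0.3, -0.2]
grip_width: 0.0583
```

Run:
```python
from h import *
for n in("top","wrist","scene"):
    c=cam(n);P=cloud(c);print(n,c["obs"]["grip_width"],rim(P,c["depth"],(.590,.206),.084,.034))
cv2.imwrite("pics/6.png",cv2.resize(cv2.cvtColor(c["pixels"][90:260,280:480],cv2.COLOR_RGB2BGR),None,fx=3,fy=3))
```

```text
top 0.05829041315533925 None
wrist 0.05842885499834704 (2124, array([0.5863, 0.2077]), 0.0331, array([0.5893, 0.2074]), np.float64(0.0285), np.float64(0.0836))
scene 0.058241858046050525 (157, array([0.5926, 0.2046]), 0.033, array([0.5915, 0.2059]), np.float64(0.029), np.float64(0.0818))
```

View pics/6.png

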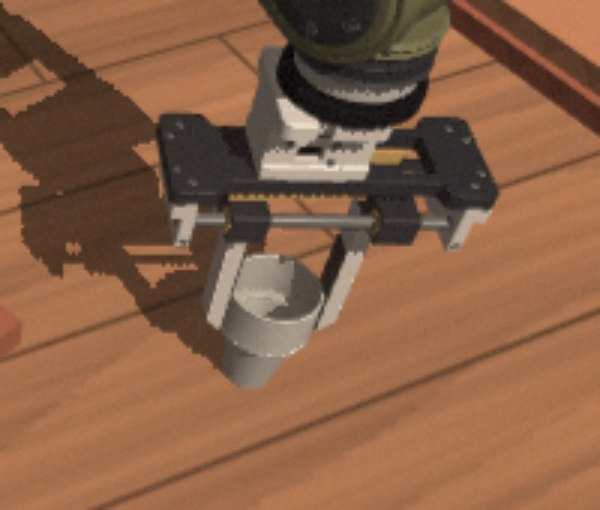

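The cup at crop px (270,310) is upright between the pads, and its centre matches the TCP within 2 mm. I accept the odd width reading and carry on, checking the grip after the lift.

```bash
python3 -m creep '{"translation":[[0,0,20],[0,0,55],[0,0,90],[0,0,125],[0,0,160]],"yaw":[0,0,0,0,0],"gripper":[255,255,255,255,255]}'
python3 -m creep '{"translation":[[-10,-19,10],[-27,-50,20],[-44,-83,20],[-60,-114,20],[-70,-133,20]],"yaw":[0,0,0,0,0],"gripper":[255,255,255,255,255]}'
```

```text
time_s: 10.62
ee_pos: [0.5893, 0.2064, 0.2344]
eef_rot: [-3.135, -0.008, 2.717]
force: [-0.7, 0.1, -1.7]
grip_width: 0.0585
time_s: 11.03
ee_pos: [0.5178, 0.0712, 0.2545]
eef_rot: [-3.134, -0.008, 2.716]
force: [0.5, 0.4, -1.1]
grip_width: 0.0584
```

```bash
python3 -m creep '{"translation":[[-15,-25,0],[-32,-52,0],[-47,-73,0],[-47,-73,0],[-47,-73,0]],"yaw":[0,0,0,0,0],"gripper":[255,255,255,255,255]}'
python3 - <<'E'
from h import *
for n in("wrist","scene"):
    c=cam(n);P=cloud(c);e=c["obs"]["ee_pos"];print(n,e,rim(P,c["depth"],(.4705,-.017),.130,.034),rim(P,c["depth"],e[:2],e[2]+.011,.033))
E
```

```text
time_s: 11.45
ee_pos: [0.4705, -0.0025, 0.2548]
eef_rot: [-3.134, -0.007, 2.714]
force: [0.4, 0.4, -1.0]
grip_width: 0.0586
wrist [ 0.47053371 -0.00246522  0.25479067] (331, array([ 0.467 , -0.0143]), 0.0296, array([ 0.4686, -0.0143]), np.float64(0.0283), np.float64(0.1298)) (2112, array([ 0.4681, -0.0014]), 0.0324, array([ 0.4702, -0.0014]), np.float64(0.0285), np.float64(0.2656))
scene [ 0.47094595 -0.00181331  0.25465521] (158, array([ 0.4701, -0.0164]), 0.0304, array([ 0.4704, -0.0158]), np.float64(0.0284), np.float64(0.1275)) (237, array([ 0.473 , -0.0027]), 0.032, array([ 0.4726, -0.0021]), np.float64(0.0287), np.float64(0.2632))
```

```bash
python3 -m creep '{"translation":[[-2,-13,0],[-2,-13,0],[-2,-13,-20],[-2,-13,-45],[-2,-13,-45]],"yaw":[0,0,0,0,0],"gripper":[255,255,255,255,255]}'
python3 -m creep '{"translation":[[0,0,-12],[0,0,-24],[0,0,-36],[0,0,-47],[0,0,-47]],"yaw":[0,0,0,0,0],"gripper":[255,255,255,255,255]}'
```

```text
time_s: 11.97
ee_pos: [0.4679, -0.0135, 0.2056]
eef_rot: [-3.133, -0.013, 2.717]
force: [0.0, 0.1, -1.8]
grip_width: 0.0585
time_s: 12.38
ee_pos: [0.4676, -0.0128, 0.1577]
eef_rot: [-3.132, -0.016, 2.717]
force: [-0.1, -0.2, -2.3]
grip_width: 0.058
```

Now within 5 mm of the seat. I correct by (+1, −2) and seat the cup.

```bash
python3 -m creep '{"translation":[[1,-2,0],[1,-2,-1],[1,-2,-2],[1,-2,-3],[1,-2,-3]],"yaw":[0,0,0,0,0],"gripper":[255,255,255,255,255]}'
python3 -m creep '{"translation":[[0,0,-1],[0,0,-2],[0,0,-2],[0,0,-2],[0,0,-2]],"yaw":[0,0,0,0,0],"gripper":[255,255,255,255,255]}'
python3 - <<'E'
from h import *
c=cam("scene");P=cloud(c);e=c["obs"]["ee_pos"];print(rim(P,c["depth"],e[:2],.164,.033),c["obs"]["force"])
cv2.imwrite("pics/7.png",cv2.resize(cv2.cvtColor(c["pixels"][70:230,150:330],cv2.COLOR_RGB2BGR),None,fx=3,fy=3))
E
```

```text
time_s: 12.8
ee_pos: [0.4687, -0.0148, 0.155]
eef_rot: [-3.132, -0.016, 2.717]
force: [-0.7, 0.2, -1.2]
grip_width: 0.0582
time_s: 13.22
ee_pos: [0.4688, -0.0148, 0.153]
eef_rot: [-3.132, -0.015, 2.717]
force: [0.7, 0.4, 0.4]
grip_width: 0.0587
(180, array([ 0.4714, -0.016 ]), 0.0314, array([ 0.4707, -0.0152]), np.float64(0.0286), np.float64(0.1618)) [0.7479783  0.37891339 0.35347343]
```

View pics/7.png

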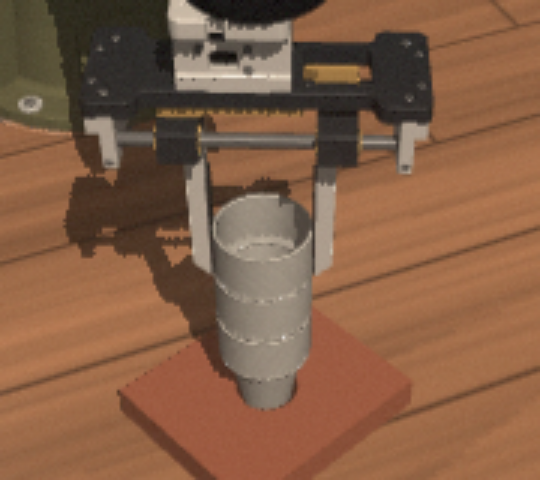

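The stack is aligned: rim at crop px (263,225), seams at y≈295 and 335. I release and withdraw.

```bash
python3 -m creep '{"translation":[[0,0,0],[0,0,0],[0,0,0],[0,0,0],[0,0,0]],"yaw":[0,0,0,0,0],"gripper":[140,80,0,0,0]}'
python3 -m creep '{"translation":[[0,0,0],[0,0,0],[0,0,20],[0,0,50],[0,0,80]],"yaw":[0,0,0,0,0],"gripper":[0,0,0,0,0]}'
python3 -m creep '{"translation":[[0,30,10],[0,60,10],[0,95,10],[0,125,10],[0,150,10]],"yaw":[0,0,0,0,0],"gripper":[0,0,0,0,0]}'
python3 -m creep '{"translation":[[0,20,0],[0,20,0],[0,20,0],[0,20,0]],"yaw":[0,0,0,0],"gripper":[0,0,0,0]}'
python3 - <<'E'
from h import *
for n in("top","scene"):
    c=cam(n);P=cloud(c)
    for xy,z in(((.4705,-.017),.096),((.4705,-.017),.130),((.4705,-.017),.164),((.592,-.208),.09)): print(n,rim(P,c["depth"],xy,z))
cv2.imwrite("pics/8.png",cv2.cvtColor(c["pixels"],cv2.COLOR_RGB2BGR))
E
```

```text
time_s: 13.68
ee_pos: [0.4688, -0.0148, 0.1531]
eef_rot: [-3.132, -0.015, 2.717]
force: [1.0, -0.2, -0.6]
grip_width: 0.0808
time_s: 14.1
ee_pos: [0.4683, -0.0147, 0.2337]
eef_rot: [-3.132, -0.017, 2.717]
force: [1.4, -0.2, 0.2]
grip_width: 0.0936
time_s: 14.52
ee_pos: [0.468, 0.1372, 0.2438]
eef_rot: [-3.132, -0.017, 2.718]
force: [1.3, -0.5, 0.0]
grip_width: 0.0941
time_s: 14.85
ee_pos: [0.468, 0.1567, 0.2438]
eef_rot: [-3.131, -0.017, 2.718]
force: [0.9, -0.3, 0.0]
grip_width: 0.094
top (68, array([ 0.4605, -0.0202]), 0.0261, array([ 0.465 , -0.0176]), np.float64(0.0184), np.float64(0.0962))
top (309, array([ 0.4673, -0.0164]), 0.0292, array([ 0.4686, -0.0165]), np.float64(0.0242), np.float64(0.1321))
top (174, array([ 0.4686, -0.0165]), 0.0299, array([ 0.4686, -0.0165]), np.float64(0.0285), np.float64(0.1635))
top (165, array([ 0.5912, -0.2086]), 0.0305, array([ 0.5912, -0.2085]), np.float64(0.0285), np.float64(0.0893))
scene (139, array([ 0.4755, -0.0183]), 0.0293, array([ 0.4707, -0.0163]), np.float64(0.0289), np.float64(0.0954))
scene (278, array([ 0.4704, -0.0158]), 0.0306, array([ 0.472, -0.016]), np.float64(0.0273), np.float64(0.1301))
scene (172, array([ 0.4695, -0.015 ]), 0.0313, array([ 0.4704, -0.0153]), np.float64(0.0286), np.float64(0.1614))
scene (228, array([ 0.5919, -0.2076]), 0.0308, array([ 0.5929, -0.2073]), np.float64(0.0285), np.float64(0.0878))
```

View pics/8.png

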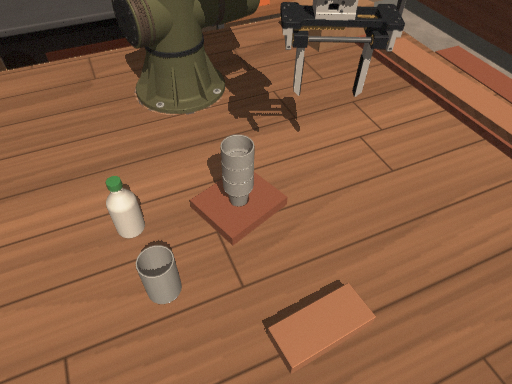

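The upright stack of three stands at px (238,170). The tin (160,275) is unmoved and the gripper is clear. The top rim is about 68 mm above where the holder cup's rim was, so I hand in.

```bash
python3 -c "
from station import ctrl
print(ctrl.hand_in())"
```

```text
the job is handed in; nothing more can be done
None
```

Both loose cups are nested in the holder's cup as one upright stack, and I handed the job in at about 15 s on the robot's clock, well under the 54 s limit.

**Heights:** the first cup's rim measured 33.7 mm above the holder cup's rim. The second's measured 67.9 mm (top camera) and 67.8 mm (scene camera) above it. The targets are 34 and 68 mm.

**Alignment:** the top cup's axis is within about 2 mm of where the holder's cup stood at the start. Once the stack was built, the lower two rims were mostly hidden. I could only confirm from the last picture and the collar seams that they stand straight.

**Bystanders:** the tin's measured position did not change by more than 1 mm, and the gripper was clear of everything.

**Checks that disagreed:**
- The cameras differed from each other by 2–3 mm, mostly steady offsets.
- I gripped the second cup about 4 mm too low at first and regripped it higher before lifting.
- The finger opening read 58.3–58.9 mm on the second cup instead of 60 mm. The picture showed the cup upright and centred, so I carried on.

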